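Key the router-table insert ring onto its pin and press it home

TASK

The black insert ring of the router plate is sitting up on its locating pin. With a fingertip push its finger stud round until the notch in the ring's rim stands over the pin, then press the ring down until it is fully home on the plate. Only push: do not take the stud between the fingers or lift the ring, and leave everything else where it lies.

Things in the scene. Friction and masses are not known exactly. Their poses are not given: they have to be found in the camera images.
- router_stand: low wooden frame 240 x 240 mm carrying an aluminium plate; the plate's top is 48 mm above the table. Fixed to the table. Origin: centre of its underside, on the table, on the ring's axis. Its +x points from the ring's axis to the pin, z up.
- pin_top (a point): top of the locating pin, 50 mm out from the ring's axis, 56 mm above the table. The pin is a steel dowel 8 mm wide and 8 mm high lying on the plate along the stand's +x like a spoke, from 46 to 78 mm from the axis: its outer 24 mm stick out beyond the ring's rim and are seen from above.
- pin_outer (a point): outer end of the pin's top, 78 mm from the ring's axis.
- ring_centre (a point): centre of the ring's top face, on its turning axis. The insert ring is a flat black disc 108 mm across, 10 mm thick, with a 24 mm hole in the middle and one notch in its rim. Unseated its top is 67 mm above the table (underside 1 mm above the pin); seated, 58 mm. It slides straight up and down without tilting.
- notch (a point): middle of the notch at the level of the ring's top face, 50 mm from the ring's axis, on the far side of the axis from the stud. The notch is open at the rim and goes through the ring's thickness; it runs from 42 mm to the rim at 54 mm and is 16 mm wide at the rim, 12.5 mm at its bottom. The pin enters when the notch is within about 0.06 rad of it.
- stud_top (a point): centre of the top of the finger stud, an upright steel post 14 mm in diameter and 18 mm high on the ring's top face, 38 mm from the ring's axis, across from the notch. A sideways push of about 1.5 N square to its arm turns the ring.
- ring_turn (a joint): angle of the ring in the stand, rad, no end stops, growing anticlockwise seen from above; 0 (or any multiple of 2 pi) when the notch stands over the pin. Starts between 0.6 and 5.68. Needs 0.045 N m to turn; no spring.
- insert_ring (a joint): how far the ring is pressed down, m: 0 as it starts, 0.009 fully seated on the plate (end stop); negative when lifted. A stiff push fit: about 9 N down moves it, it stays where it is left. The pin stops it at about 0.001 unless the notch is over the pin.
- offcut_small: Bystander, loose: softwood offcut 45 x 30 x 25 mm lying on the plate near its rear left corner (plate frame about -88, +88 mm). Origin: centre of its underside.
- spare_bush: Bystander, loose: steel guide bush, a plain ring 38 mm across and 12 mm high, on the plate near its rear right corner (plate frame about -88, -86 mm). Origin: centre of its underside.
- pine_wedge: Bystander, loose: brown wooden block 40 x 28 x 20 mm on the plate near its front right corner (plate frame about +86, -90 mm). Origin: centre of its underside.
- offcut_big: Bystander, loose: softwood offcut 90 x 45 x 45 mm on the table. Origin: centre of its underside (its length along x).
- offcut_cube: Bystander, loose: softwood offcut 55 x 45 x 45 mm on the table. Origin: centre of its underside.
- abrasive_roll: Bystander, loose: black roll of abrasive, 104 mm across, 110 mm high, upright on the table. Origin: centre of its underside.
- glue_bottle: Bystander, loose: white bottle 56 mm across, 150 mm high, upright on the table. Origin: centre of its underside.
- wrench: Bystander, loose: steel wrench 180 mm long, 8 mm thick, lying on the table at its far side. Origin: centre of its underside (its length along x).

How it is judged:
By the outcome, as a careful person would: the job done as asked, in the order asked, and still so for the second after the job is handed in, with the robot touching nothing.
It also fails if it takes over 61 s, if anything falls off the work surface, if the arm or the gripper's body presses on something with over 40 N, if the wrist force passes 120 N, or if a joint passes its speed limit or range.

ROBOT

A 6-joint arm with a two-finger parallel gripper is mounted at the origin on the work surface. World frame = base frame: x ahead of the robot, y to its left, z up, the work surface at z = 0. Lengths are in mm, angles in rad, forces in N, time in s.
With the tool pointing down it reaches from about 350 to 775 mm from the base axis. Payload 7.3 kg.
Tool frame: the origin (TCP) lies between the finger pads, 19 mm behind the fingertips; this is the grasp point; z points along the fingers, y is the line along which they close (so a half turn about z gives the same grasp; the last joint's range is limited). The gripper opens to 92 mm and grips with 3 to 60 N. Pads are 19 mm wide; open, the fingers measure 130 mm over their backs; the gripper's body (75 mm by 190 mm) begins 47 mm behind the grasp point.
Start: joints at [1.133, 0.342, 1.524, -0, 1.275, -0.146], TCP at [151.014, 502.83, 245.541] pointing down, gripper open.
Joint ranges: [-2.53, 2.53], [-0.77, 2.02], [0.04, 2.7], [-1, 4.14], [0.28, 2.66], [-3.11, 3.11]. Speed limits (rad/s): [2.57, 2.57, 3.14, 3.14, 3.14, 3.14].

INTERFACE

Orientations are given as [roll, pitch, yaw] about the fixed x, y, z axes, in that order (R = Rz(yaw) Ry(pitch) Rx(roll)).
In Python, from plant import * gives the robot as it stands.
- The arm moves only by the tool arm_command, never from a script. Its arguments are lists of equal length, an entry for each row: "gripper": the finger opening in mm, from 0 to 91.8; "dp": the shift along the tool's x, y, z in units of 25 mm (1.0 is 25 mm), a list of three; "twist": the turn about the tool's z in units of 5 degrees (1.0 is 5 degrees). A call has exactly 5 rows; each row shifts and turns the commanded pose from where the row before left it, along the tool's axes as they then stand; what a row does not reach is not made up. A row lasts 1/8 s, in which the tool goes at most 62.5 mm and 10.7 degrees, less where a joint would pass 70% of its speed; a pose out of reach is approached as far as the arm can. A call is refused whole if a number of a shift passes 1 or a number of a turn 1, either way. A call with a gripper value outside its range is refused whole. The fingers move at their own pace and stop on an object; the grip force is fixed at half the most. Time passes only in rows, so rows that do not move let the fingers close, or fill a call up. It gives the time, the measured TCP pose, the force, the opening and the grip force at its end, in the units of the state.
- get_obs(): the state, without advancing time (a new reading comes with each control period).
- capture(name): name is "side" or "top" or "wrist"; returns the picture (384x512x3 uint8, red, green, blue); there is no depth.
- get_calibration(name): a dict with "mtx" (3x3 intrinsics, pixels), "position" and "attitude" of the camera in the world; the wrist camera has in their place "mount" (4x4, takes a point from camera to tool coordinates, whose origin is the TCP and whose axes are the flange's). Camera axes: x right, y down, z forward; pixel columns grow to the right and rows downward; lengths in mm; the calibration is good to about 2 mm. A picture is of the moment at which its call begins: read the wrist's pose just before it. get_calibration takes no time and is no camera call.
- close_job(): hands the job in; it is judged then, once.
The state is a dict: "time": time; "joint_positions": joint angles; "dq": joint speeds; "tau": joint torques, N m; "tool_pos": TCP position; "tcp_rot": TCP orientation; "contact_force": force on the tool from outside, world axes, zero at the start; "moment": the same for the moment, N m; "grip_width": finger opening in mm; "finger_force": force on a finger pad.
Only numpy, scipy, OpenCV 4.12 (cv2) and the standard library are available. Lean on these libraries where they do the work, as an engineer would, in place of code of your own. Each camera call takes 0.05 s, during which the arm holds its last target. There are 200 camera calls.

## Working session

There is one attempt and no reset: what is moved stays moved. The work goes in short steps, Python scripts to look and compute and a tool call to move; the robot and the scene stay as the last step left them, time stands still between calls to the robot, and variables do not carry over. Pictures are saved under pics/ and viewed, at most 10 in all, crops included, and the job is handed in when it is done.

Besides the shell and the picture viewer there is one more tool, called after "Call:" by a JSON object that holds its "method" and its "body". arm_command: Moves the arm, as the interface text tells. Its arguments: {"type":"object","properties":{"gripper":{"type":"array"},"dp":{"type":"array"},"twist":{"type":"array"}},"required":["gripper","dp","twist"]}

```bash
mkdir -p pics; python3 - <<'E'
from plant import *
import cv2
o=get_obs();print(o)
for n in("top","side"):
    cv2.imwrite(f"pics/{n}0.png",capture(n)[:,:,::-1]);print(n,get_calibration(n))
print(get_calibration("wrist"))
E
```

```text
{'time': 0.0, 'joint_positions': array([ 1.13299453e+00,  3.42716351e-01,  1.52502334e+00, -1.50949123e-05,
        1.27536746e+00, -1.45981393e-01]), 'dq': array([ 0.00032214,  0.00064838,  0.00014528,  0.00031938, -0.00064376,
        0.00084418]), 'tau': array([-9.04145622e-05, -4.31248248e+01, -2.44221747e+01,  7.16794655e-02,
        5.61040943e-02, -1.67104563e-04]), 'tool_pos': array([150.85406927, 502.47023855, 244.84602898]), 'tcp_rot': array([-3.14009216e+00, -2.06023445e-04,  2.84977650e+00]), 'contact_force': array([ 1.16464839,  0.1649468 , -0.07403481]), 'moment': array([ 0.00172852, -0.06463458,  0.02975731]), 'finger_force': 0.0, 'grip_width': 91.55696445003286}
top {'mtx': array([[372.80789561,   0.        , 253.52581327],
       [  0.        , 372.80789561, 193.91006507],
       [  0.        ,   0.        ,   1.        ]]), 'position': array([ 518.17408968,    6.61011432, 1082.64929853]), 'attitude': array([-3.04353159,  0.01473823, -1.57486985])}
side {'mtx': array([[441.71555358,   0.        , 253.88227885],
       [  0.        , 441.71555358, 197.35325608],
       [  0.        ,   0.        ,   1.        ]]), 'position': array([ 465.48385011, -676.91757058,  908.54862519]), 'attitude': array([-2.46241014, -0.01185365, -0.16036014])}
{'mtx': array([[339.5968245 ,   0.        , 252.09502275],
       [  0.        , 339.5968245 , 189.45335371],
       [  0.        ,   0.        ,   1.        ]]), 'mount': array([[-2.50988385e-04, -9.51416895e-01, -3.07905551e-01,
         8.49584186e+01],
       [ 9.99999245e-01,  1.31462722e-04, -1.22136171e-03,
         7.29952047e-01],
       [ 1.20250227e-03, -3.07905625e-01,  9.51416144e-01,
        -1.38243948e+02],
       [ 0.00000000e+00,  0.00000000e+00,  0.00000000e+00,
         1.00000000e+00]])}
```

View pics/top0.png

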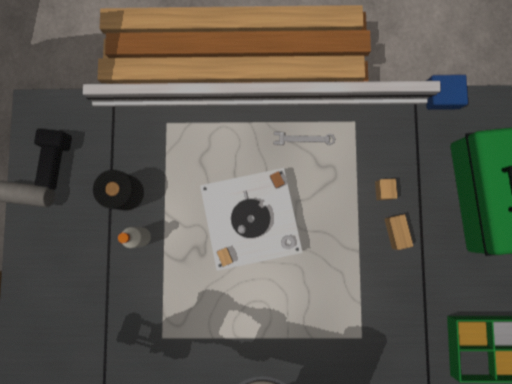

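The top view shows the stand at about (251,218), the stud near (241,229), the pin near (246,195) and the arm out to the left. I'll enlarge it.

```bash
python3 - <<'E'
import cv2
i=cv2.imread("pics/top0.png")[160:276,192:312]
cv2.imwrite("pics/c.png",cv2.convertScaleAbs(cv2.resize(i,None,fx=5,fy=5,interpolation=cv2.INTER_CUBIC),alpha=1.5))
E
```

```text
(no output)
```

View pics/c.png

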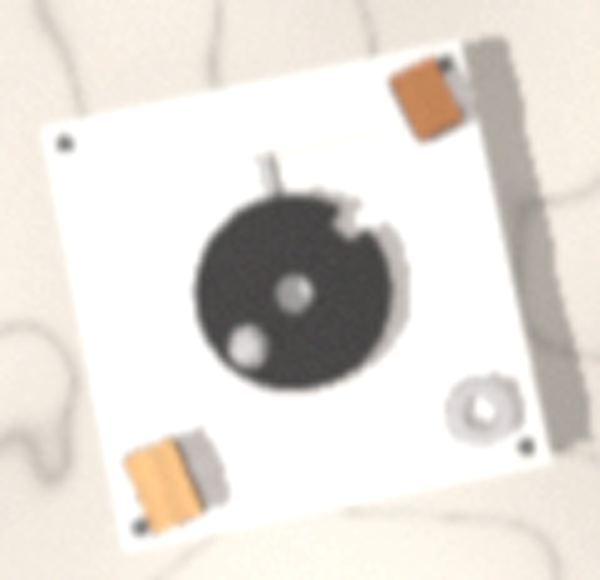

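The crop shows the ring centre at (293,292), the stud top at (247,346), the notch at (349,222) and the pin's outer end at (266,155).

```bash
cat > h.py <<'E'
import numpy as np
from scipy.spatial.transform import Rotation as R
from plant import *
def ray(n,uv,z):
    c=get_calibration(n)
    d=np.linalg.inv(c["mtx"])@[*uv,1]
    if n=="wrist":
        o=get_obs();T=R.from_euler("xyz",o["tcp_rot"]);M=c["mount"]
        d=T.apply(M[:3,:3]@d);p=T.apply(M[:3,3])+o["tool_pos"]
    else: d=R.from_euler("xyz",c["attitude"]).apply(d);p=c["position"]
    return p+d*(z-p[2])/d[2]
E
python3 - <<'E'
from h import *
P={}
for n,u,v,z in[("c",293,292,67),("stud",247,346,85),("notch",349,222,67),("pin",266,155,56),("cornerTL",41,128,48),("BL",123,550,48),("TR",462,40,48),("BR",552,460,48)]:
    P[n]=ray("top",(192+(u+.5)/5-.5,160+(v+.5)/5-.5),z)[:2];d=P[n]-P["c"]
    print(n,P[n].round(1),np.hypot(*d).round(1),np.degrees(np.arctan2(d[1],d[0])).round(1))
print((P["cornerTL"]+P["BL"]+P["TR"]+P["BR"])/4)
E
```

```text
c [552.4  30.5] 0.0 0.0
stud [523.1  54.7] 38.0 140.4
notch [ 5.904e+02 -2.000e-01] 48.9 -38.9
pin [628.6  45.5] 77.7 11.1
cornerTL [645.4 171.9] 169.2 56.7
BL [412.3 124.5] 168.7 146.1
TR [693.7 -64.3] 170.2 -33.9
BR [ 460.4 -110.8] 168.6 -123.1
[552.94516432  30.30022019]
```

Call:
{"method": "arm_command", "body": {"gripper": [0,0,0,0,0], "dp": [[-0.97,-0.56,0],[-0.97,-0.56,0],[-0.97,-0.56,0],[-0.97,-0.56,0],[-0.97,-0.56,0]], "twist": [0,0,0,0,0]}}

```text
time: 0.72
tool_pos: [247.4, 400.1, 245.2]
tcp_rot: [-3.141, -0.0, 2.85]
contact_force: [1.6, 0.8, 0.4]
grip_width: 46.4
finger_force: 0.0
```

Call:
{"method": "arm_command", "body": {"gripper": [0,0,0,0,0], "dp": [[-0.97,-0.56,0],[-0.97,-0.56,0],[-0.97,-0.56,0],[-0.97,-0.56,0],[-0.97,-0.56,0]], "twist": [0,0,0,0,0]}}

```text
time: 1.35
tool_pos: [343.4, 298.2, 245.2]
tcp_rot: [-3.141, -0.0, 2.85]
contact_force: [0.1, -0.2, 0.1]
grip_width: 1.2
finger_force: 0.0
```

Call:
{"method": "arm_command", "body": {"gripper": [0,0,0,0,0], "dp": [[-0.97,-0.56,0],[-0.97,-0.56,0],[-0.97,-0.56,0],[-0.97,-0.56,0],[-0.97,-0.56,0]], "twist": [0,0,0,0,0]}}

```text
time: 1.98
tool_pos: [439.4, 196.3, 245.2]
tcp_rot: [-3.141, -0.001, 2.85]
contact_force: [0.4, -0.4, 1.5]
grip_width: 0.7
finger_force: 0.0
```

Call:
{"method": "arm_command", "body": {"gripper": [0,0,0,0,0], "dp": [[-0.97,-0.56,0],[-0.97,-0.56,0],[-0.97,-0.56,0],[-0.97,-0.56,0],[-0.97,-0.56,0]], "twist": [0,0,0,0,0]}}

```text
time: 2.6
tool_pos: [535.3, 94.4, 245.1]
tcp_rot: [-3.141, -0.001, 2.85]
contact_force: [-0.3, -0.7, -0.6]
grip_width: 0.4
finger_force: 0.0
```

```bash
python3 - <<'E'
from h import *
import cv2
o=get_obs();print(o["time"],o["tool_pos"],o["tcp_rot"],o["grip_width"],o["contact_force"])
cv2.imwrite("pics/w1.png",cv2.convertScaleAbs(capture("wrist")[:,:,::-1],alpha=1.3))
E
```

```text
2.6 [535.34262936  94.40749916 245.10080908] [-3.14142468e+00 -8.71790023e-04  2.84976722e+00] 0.3626292578534813 [-0.3025265  -0.7196035  -0.63175955]
```

View pics/w1.png

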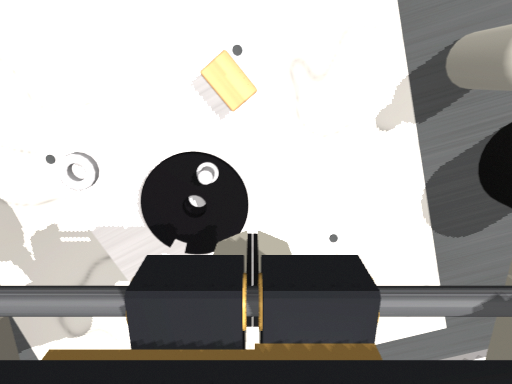

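The wrist view shows the ring at (195,202), the stud top at (207,173) and the offcut at (229,80). The fingertips come down to about (252,235) and look thin, so I'll project the finger geometry to check.

```bash
python3 - <<'E'
from h import *
c=get_calibration("wrist");Mi=np.linalg.inv(c["mount"])
for p in [(x,y,z) for z in(19,0,-20,-47) for x in(9.5,-9.5) for y in(0,5,19)]:
    q=c["mtx"]@(Mi@[*p,1])[:3];print(p,(q[:2]/q[2]).round(),q[2].round())
P=ray("wrist",(207,173),85);C=ray("wrist",(195,201),67);N=ray("wrist",(178,246),67)
for p in(P,C,N):print(p.round(1))
E
python3 - <<'E'
import cv2
i=cv2.imread("pics/w1.png")[130:350,110:400]
cv2.imwrite("pics/w1c.png",cv2.resize(cv2.convertScaleAbs(i,alpha=2.,beta=30),None,fx=2.7,fy=2.7))
E
```

```text
(9.5, 0, 19) [251. 235.] 173.0
(9.5, 5, 19) [261. 235.] 173.0
(9.5, 19, 19) [288. 235.] 173.0
(-9.5, 0, 19) [251. 268.] 179.0
(-9.5, 5, 19) [261. 268.] 179.0
(-9.5, 19, 19) [287. 268.] 179.0
(9.5, 0, 0) [251. 254.] 155.0
(9.5, 5, 0) [262. 254.] 155.0
(9.5, 19, 0) [293. 254.] 155.0
(-9.5, 0, 0) [251. 289.] 161.0
(-9.5, 5, 0) [262. 289.] 161.0
(-9.5, 19, 0) [291. 289.] 161.0
(9.5, 0, -20) [251. 278.] 136.0
(9.5, 5, -20) [263. 278.] 136.0
(9.5, 19, -20) [298. 278.] 136.0
(-9.5, 0, -20) [251. 318.] 142.0
(-9.5, 5, -20) [263. 318.] 142.0
(-9.5, 19, -20) [296. 318.] 142.0
(9.5, 0, -47) [250. 324.] 110.0
(9.5, 5, -47) [266. 324.] 110.0
(9.5, 19, -47) [309. 324.] 110.0
(-9.5, 0, -47) [250. 370.] 116.0
(-9.5, 5, -47) [265. 370.] 116.0
(-9.5, 19, -47) [306. 371.] 116.0
[521.9  54.1  85. ]
[549.5  29.4  67. ]
[591.1  -4.2  67. ]
```

View pics/w1c.png

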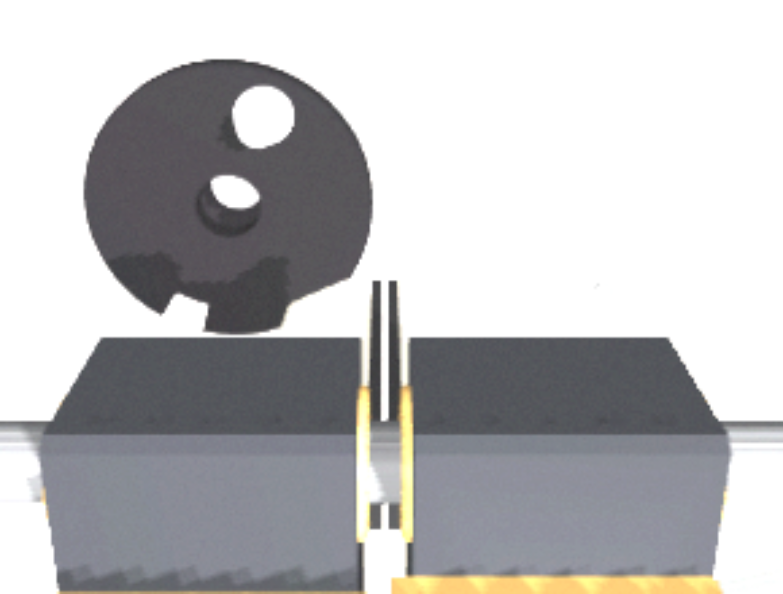

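Only thin finger plates, about 6 mm together, reach below the gripper body. That puts the contact offset at about 10 mm. I'll descend clear of the stud and then approach it.

Call:
{"method": "arm_command", "body": {"gripper": [0,0,0,0,0], "dp": [[0,0,1],[0,0,1],[0,0,1],[0,0,1],[0,0,1]], "twist": [0,0,0,0,0]}}

```text
time: 3.28
tool_pos: [534.6, 95.3, 119.4]
tcp_rot: [-3.142, -0.001, 2.85]
contact_force: [-0.6, -0.5, 0.3]
grip_width: 0.6
finger_force: 0.0
```

Call:
{"method": "arm_command", "body": {"gripper": [0,0,0,0,0], "dp": [[0,0,0.6],[0,0,0.5],[0,-0.4,0],[0,-0.4,0],[0,-0.2,0]], "twist": [0,0,0,0,0]}}

```text
time: 3.9
tool_pos: [527.9, 70.6, 93.8]
tcp_rot: [3.141, 0.001, 2.849]
contact_force: [-0.3, 3.9, 0.7]
grip_width: 0.3
finger_force: 1.6
```

```bash
python3 - <<'E'
from h import *
import cv2
o=get_obs();print(o["time"],o["tool_pos"],o["contact_force"])
i=cv2.convertScaleAbs(capture("wrist")[:,:,::-1],alpha=2,beta=20)[:,120:400]
j=cv2.convertScaleAbs(capture("top")[:,:,::-1],alpha=1.5)[160:276,192:312]
cv2.imwrite("pics/w2.png",np.hstack([cv2.resize(i,(400,549)),cv2.resize(j,(400,549))]))
E
```

```text
3.9 [527.92562447  70.575225    93.82422659] [-0.29331177  3.86594487  0.70104783]
```

View pics/w2.png

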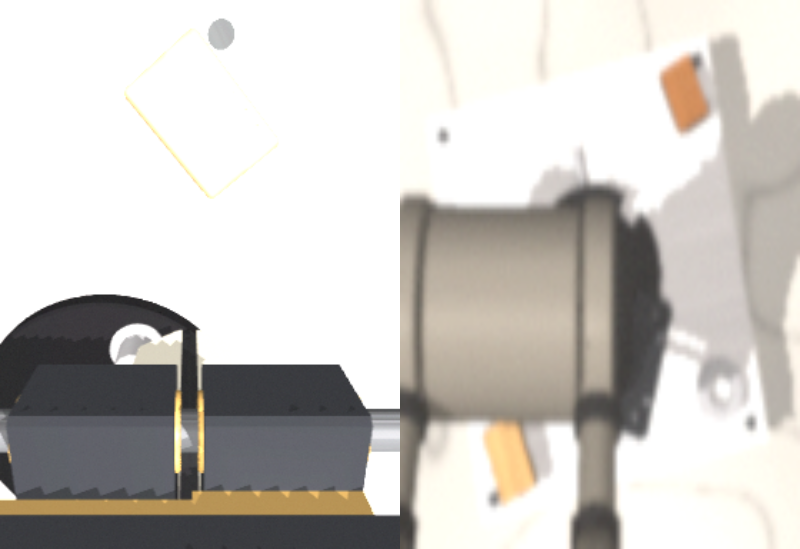

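The wrist half shows the stud top at (133,343), with the finger's left edge at about x=180. That leaves a gap of roughly 5 mm. I'll advance slowly.

Call:
{"method": "arm_command", "body": {"gripper": [0,0,0,0,0], "dp": [[0,-0.04,0.1],[0,-0.04,0],[0,-0.04,0],[0,-0.04,0],[0,0,0]], "twist": [0,0,0,0,0]}}

```text
time: 4.62
tool_pos: [527.2, 69.0, 91.7]
tcp_rot: [3.139, 0.001, 2.85]
contact_force: [-1.9, 8.3, 8.7]
grip_width: 0.5
finger_force: 5.6
```

Call:
{"method": "arm_command", "body": {"gripper": [0,0,0,0,0], "dp": [[0,-0.04,0],[0,-0.04,0],[0,-0.04,0],[0,0,0],[0,0,0]], "twist": [0,0,0,0,0]}}

```text
time: 5.25
tool_pos: [525.4, 66.5, 91.6]
tcp_rot: [3.139, -0.001, 2.85]
contact_force: [-4.7, 9.8, 11.6]
grip_width: 0.2
finger_force: 6.5
```

```bash
python3 - <<'E'
from h import *
import cv2
o=get_obs();print(o["time"],o["tool_pos"],o["contact_force"],o["moment"],o["joint_positions"])
c=get_calibration("side");A=R.from_euler("xyz",c["attitude"])
for p in [(525,66,72),(523,54.6,85),(552,30,67)]:
    q=c["mtx"]@A.inv().apply(np.array(p)-c["position"]);print(q[:2]/q[2])
j=cv2.convertScaleAbs(capture("side")[:,:,::-1],alpha=1.5)[120:320,200:400]
i=cv2.convertScaleAbs(capture("wrist")[:,:,::-1],alpha=1.5)[200:300,170:270]
cv2.imwrite("pics/s3.png",np.hstack([cv2.resize(i,(400,400),interpolation=2),cv2.resize(j,(400,400),interpolation=2)]))
E
```

```text
5.25 [525.41378565  66.46282626  91.61204856] [-4.74304767  9.83982842 11.59202847] [ 1.45551857  0.75765586 -0.04759096] [-0.02048173  0.52409995  1.70960956  0.00343203  0.90775973 -1.30160579]
[226.28550841 176.38166457]
[225.8491898  176.38681437]
[238.86750271 187.18728676]
```

View pics/s3.png

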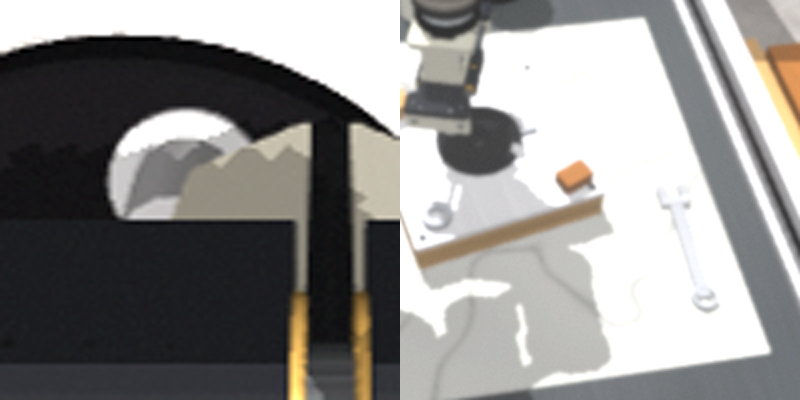

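The left crop shows that the fingers are tan wedges that widen backwards, so their sloped back rides on the stud's top edge. I'll back off and turn the tool about 90° to push with the flat side of the fingers instead.

Call:
{"method": "arm_command", "body": {"gripper": [0,0,0,0,0], "dp": [[0,0.4,0],[0,0.8,-0.2],[0,0,-0.4],[0,0,0],[0,0,0]], "twist": [0,0,-1,-1,-1]}}

```text
time: 5.98
tool_pos: [535.0, 94.2, 105.8]
tcp_rot: [3.142, 0.001, 3.115]
contact_force: [0.1, 0.3, 0.8]
grip_width: 0.8
finger_force: 0.0
```

Call:
{"method": "arm_command", "body": {"gripper": [0,0,0,0,0], "dp": [[0,0,0],[0,0,0],[0,0,0],[0,0,0],[0,0,0]], "twist": [-1,-1,-1,-1,-1]}}

```text
time: 6.6
tool_pos: [534.9, 94.2, 105.6]
tcp_rot: [-3.141, 0.0, -2.732]
contact_force: [-0.2, 0.8, 0.2]
grip_width: 0.6
finger_force: 0.0
```

Call:
{"method": "arm_command", "body": {"gripper": [0,0,0,0,0], "dp": [[0,0,0],[0,0,0],[0,0,0],[0,0,0],[0,0,0]], "twist": [-1,-1,-1,-1,-1]}}

```text
time: 7.22
tool_pos: [534.9, 94.2, 105.6]
tcp_rot: [-3.141, 0.0, -2.296]
contact_force: [-0.1, -0.0, 0.3]
grip_width: 0.6
finger_force: 0.0
```

Call:
{"method": "arm_command", "body": {"gripper": [0,0,0,0,0], "dp": [[0,0,0],[0,0,0],[0,0,0],[0,0,0],[0,0,0]], "twist": [-1,-1,-1,-1,-1]}}

```text
time: 7.85
tool_pos: [534.9, 94.1, 105.6]
tcp_rot: [-3.141, 0.0, -1.859]
contact_force: [0.1, 1.1, -0.3]
grip_width: 0.2
finger_force: 0.0
```

```bash
python3 - <<'E'
from h import *
import cv2
o=get_obs();print(o["time"],o["tool_pos"],o["tcp_rot"],o["contact_force"])
cv2.imwrite("pics/w4.png",cv2.resize(capture("wrist")[:,:,::-1],(768,576),interpolation=2))
E
```

```text
7.85 [534.8908156   94.13110529 105.6042526 ] [-3.14116651e+00  1.20141246e-04 -1.85918973e+00] [ 0.06274295  1.11862085 -0.30206722]
```

View pics/w4.png

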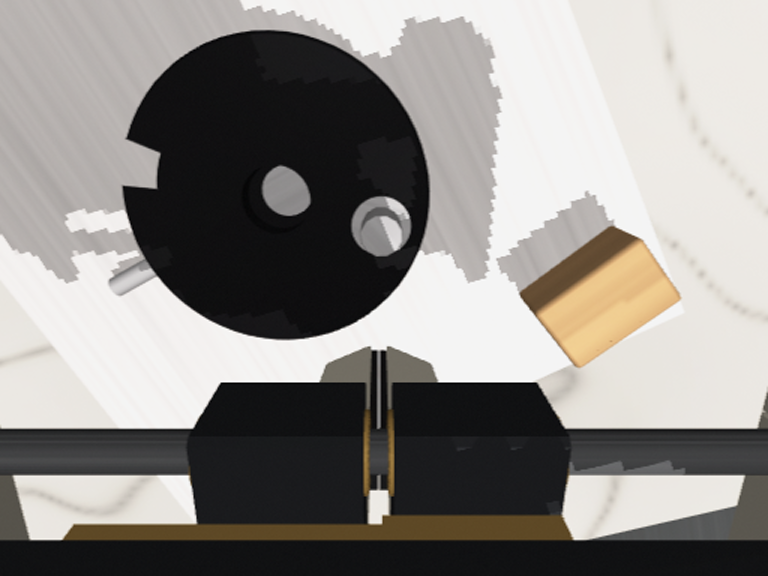

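The view now shows the ring, the notch at (140,164), the stud top at about (381,226), the pin's outer end at (116,286) and the tan fingertips at (378,350). I'll measure from these.

```bash
python3 - <<'E'
from h import *
C=np.array([552.7,30.4])
for n,u,v,z in[("stud",381,226,84.5),("notch",143,164,66.5),("pin",116,284,56),("ringhole",277,196,66.5),("pininner",160,262,56)]:
    p=ray("wrist",(u/1.5,v/1.5),z)[:2];d=p-C
    print(n,p.round(1),np.hypot(*d).round(1),np.degrees(np.arctan2(d[1],d[0])).round(1))
E
```

```text
stud [518.8  45.4] 37.1 156.2
notch [591.3   5.6] 45.9 -32.7
pin [625.1  43.9] 73.6 10.6
ringhole [551.3  28.6] 2.3 -128.4
pininner [605.1  40.6] 53.4 11.0
```

Call:
{"method": "arm_command", "body": {"gripper": [0,0,0,0,0], "dp": [[0,0,0.25],[0,0,0.25],[0.4,0.2,0],[0.4,0.25,0],[0.18,0,0]], "twist": [-1,-1,0,0,0]}}

```text
time: 8.52
tool_pos: [519.8, 69.5, 93.3]
tcp_rot: [3.142, -0.0, -1.69]
contact_force: [0.9, -0.3, -0.7]
grip_width: 0.3
finger_force: 0.0
```

Call:
{"method": "arm_command", "body": {"gripper": [0,0,0,0,0], "dp": [[0.2,0,0],[0.2,0,0],[0.2,0,0],[0.2,0,0],[0.1,0,0]], "twist": [0,0,0,0,0]}}

```text
time: 9.15
tool_pos: [516.7, 49.3, 92.8]
tcp_rot: [3.139, 0.003, -1.689]
contact_force: [-3.0, 8.0, 1.5]
grip_width: 0.3
finger_force: 3.7
```

```bash
python3 - <<'E'
from h import *
import cv2
o=get_obs();print(o["time"],o["tool_pos"],o["tcp_rot"],o["contact_force"])
cv2.imwrite("pics/w5.png",cv2.resize(capture("wrist")[:,:,::-1],(768,576),interpolation=2))
E
```

```text
9.15 [516.67379112  49.28845764  92.81155651] [ 3.13901538e+00  2.57330349e-03 -1.68912288e+00] [-2.95074205  8.03636671  1.52190612]
```

View pics/w5.png

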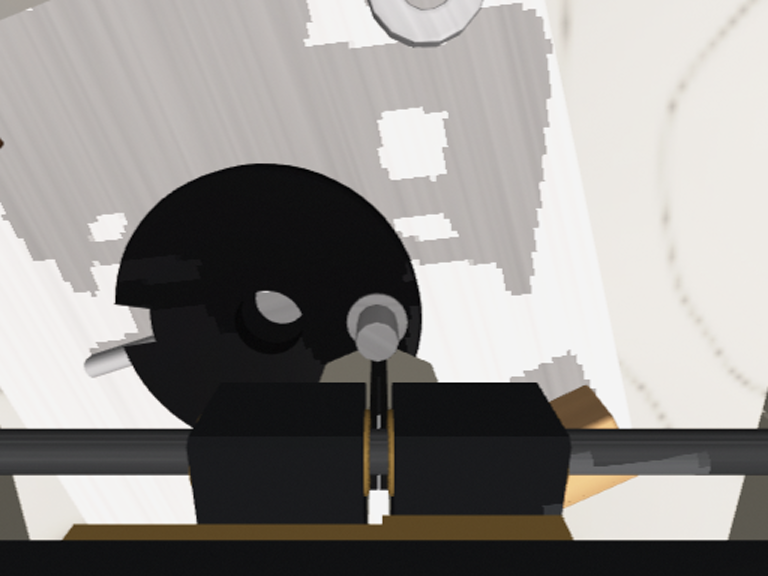

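Stud top is at (377,323) against the fingertips. The notch sits at (136,322) and the pin's outer end at (88,367).

```bash
cat > m.py <<'E'
from h import *
def m(L,C):
    C=np.array(C)
    for n,u,v,z in L:
        p=ray("wrist",(u/1.5,v/1.5),z)[:2];d=p-C
        print(n,p.round(1),np.hypot(*d).round(1),np.degrees(np.arctan2(d[1],d[0])).round(1))
E
python3 - <<'E'
from m import *
m([("stud",377,323,84.5),("notch bottom/hi",152,308,66.5),("notch bottom lo",155,337,66.5),("notch rim hi",116,303,66.5),("pin",88,366,56),("hole",270,321,66.5)],(551.3,28.6))
E
```

```text
stud [513.5  25.9] 37.9 -175.9
notch bottom/hi [590.6  18.5] 40.6 -14.4
notch bottom lo [592.3  29.2] 41.0 0.9
notch rim hi [602.3  15.2] 52.8 -14.7
pin [626.   41.9] 75.9 10.1
hole [551.2  28.1] 0.5 -102.4
```

```bash
python3 - <<'E'
from m import *
m([("stud",376,342,84.5),("collar",377,323,67)],(551.3,28.6))
E
```

```text
stud [514.6  32.3] 36.9 174.3
collar [514.4  33.1] 37.2 173.1
```

Call:
{"method": "arm_command", "body": {"gripper": [0,0,0,0,0], "dp": [[0.12,0,0],[0.12,0,0],[0.12,0,0],[0.06,0,0],[0,0,0]], "twist": [0,0,0,0,0]}}

```text
time: 9.82
tool_pos: [516.7, 37.1, 93.1]
tcp_rot: [-3.141, -0.0, -1.688]
contact_force: [0.6, 1.1, -0.2]
grip_width: 0.5
finger_force: 0.2
```

Call:
{"method": "arm_command", "body": {"gripper": [0,0,0,0,0], "dp": [[-0.5,0,0],[-0.7,0,0],[0,0,-0.8],[0,0,-0.8],[0,0,0]], "twist": [0,0,0,0,0]}}

```text
time: 10.45
tool_pos: [521.0, 68.3, 134.3]
tcp_rot: [-3.138, 0.0, -1.687]
contact_force: [0.8, 0.6, -0.5]
grip_width: 0.5
finger_force: 0.0
```

```bash
python3 - <<'E'
from h import *
import cv2
o=get_obs();print(o["time"],o["tool_pos"],o["tcp_rot"],o["contact_force"])
cv2.imwrite("pics/w6.png",cv2.resize(capture("wrist")[80:280,60:320,::-1],(780,600),interpolation=2))
E
```

```text
10.45 [521.04074274  68.29900648 134.25247698] [-3.13811415e+00  4.59172342e-04 -1.68697192e+00] [ 0.81348319  0.62950499 -0.45774887]
```

View pics/w6.png

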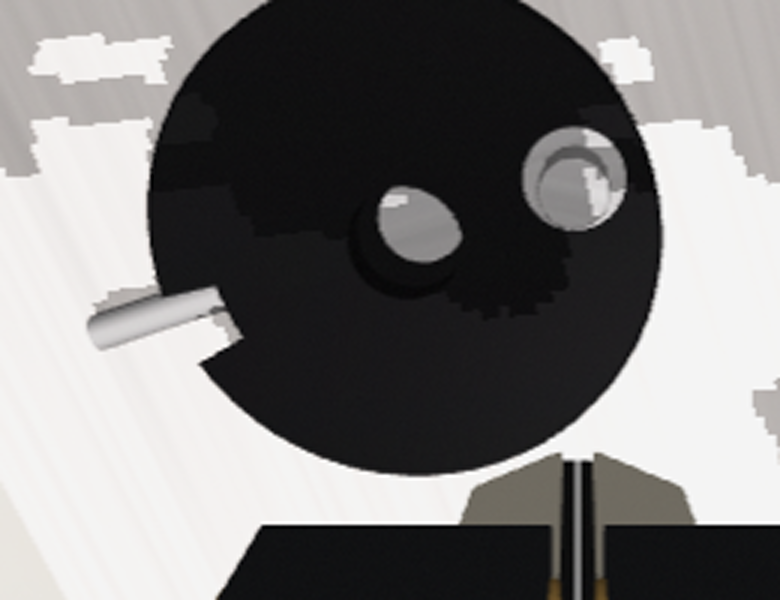

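The notch corners are at rim (158,293), bottom (217,287), bottom (241,338) and rim (200,363). The pin runs from its outer end at (92,333) to about (217,300), and the stud is at (575,185). The notch looks overshot.

```bash
python3 - <<'E'
from m import *
L=[("b1",217,287,66.5),("b2",241,338,66.5),("r1",158,293,66.5),("r2",200,363,66.5),("pinouter",94,332,56),("pinmid",150,317,56),("pinin",214,300,56),("stud",574,190,84.5),("hole",405,244,66.5)]
m([(n,1.5*(60+u/3),1.5*(80+v/3),z) for n,u,v,z in L],(551.3,28.6))
E
```

```text
b1 [591.   33.6] 40.1 7.1
b2 [588.5  45.2] 40.7 24.0
r1 [603.6  33.4] 52.5 5.3
r2 [598.4  49.7] 51.6 24.1
pinouter [624.7  43.1] 74.8 11.1
pinmid [611.5  41.1] 61.5 11.7
pinin [596.5  38.9] 46.4 12.8
stud [514.2  18.8] 38.4 -165.2
hole [550.5  29.1] 0.9 148.5
```

Call:
{"method": "arm_command", "body": {"gripper": [0,0,0,0,0], "dp": [[0.8,0,0],[0.8,0,0],[0.8,0,0],[0.67,0,0],[0,0,0.5]], "twist": [0,0,0,0,0]}}

```text
time: 11.12
tool_pos: [512.7, 5.7, 120.6]
tcp_rot: [-3.138, -0.028, -1.711]
contact_force: [0.4, 0.3, -0.3]
grip_width: 0.7
finger_force: 0.0
```

Call:
{"method": "arm_command", "body": {"gripper": [0,0,0,0,0], "dp": [[0,0,0.5],[0,0,0.4],[0,0,0.24],[0,0,0],[0,0,0]], "twist": [0,0,0,0,0]}}

```text
time: 11.75
tool_pos: [512.0, 5.5, 93.3]
tcp_rot: [-3.139, -0.028, -1.709]
contact_force: [-5.6, -1.2, 21.0]
grip_width: 0.6
finger_force: 13.7
```

```bash
python3 - <<'E'
from h import *
import cv2
o=get_obs();print(o["time"],o["tool_pos"],o["joint_positions"],o["contact_force"])
for n in("wrist","top","side"): cv2.imwrite(f"pics/x_{n}.png",capture(n)[:,:,::-1])
E
```

```text
11.75 [512.04899308   5.48080259  93.26628081] [-0.12241338  0.49750015  1.75503764 -0.03634783  0.88762223 -3.10258174] [-5.64805377 -1.22813358 20.97476475]
```

Joint 6 is at its range limit, so the finger came down against the stud. I'll lift straight off and untwist.

Call:
{"method": "arm_command", "body": {"gripper": [0,0,0,0,0], "dp": [[0,0,-0.1],[0,0,-0.3],[0,0,-0.7],[0,0,-0.7],[0,0,0]], "twist": [0,0,0,1,1]}}

```text
time: 12.52
tool_pos: [512.9, 7.0, 137.8]
tcp_rot: [-3.133, -0.026, -1.887]
contact_force: [0.1, 0.2, 0.7]
grip_width: 0.4
finger_force: 0.0
```

Call:
{"method": "arm_command", "body": {"gripper": [0,0,0,0,0], "dp": [[0,0,0],[0,0,0],[-0.8,0,-0.5],[-0.8,0,0],[-0.8,0,0]], "twist": [1,1,0,0,0]}}

```text
time: 13.15
tool_pos: [540.7, 61.2, 147.2]
tcp_rot: [-3.131, -0.026, -2.059]
contact_force: [0.1, 0.4, 0.1]
grip_width: 0.4
finger_force: 0.0
```

```bash
python3 - <<'E'
from h import *
import cv2
o=get_obs();print(o["time"],o["tool_pos"],o["tcp_rot"],o["joint_positions"],o["contact_force"])
im=capture("wrist")[:,:,::-1];cv2.imwrite("pics/w7full.png",im)
c=get_calibration("wrist");M=c["mount"];T=R.from_euler("xyz",o["tcp_rot"])
for p in[(552.7,30.4,67),(630,45,56)]:
    q=c["mtx"]@(M[:3,:3].T@(T.inv().apply(np.array(p)-o["tool_pos"])-M[:3,3]));print(q[:2]/q[2])
E
```

```text
13.15 [540.66038993  61.21628812 147.23951571] [-3.13147733 -0.02562969 -2.05901862] [-0.01291859  0.47677405  1.60514701 -0.03138438  1.06261459 -2.65110597] [0.06966231 0.44103683 0.13071261]
[214.43849305 179.87750946]
[135.96419075 239.61413254]
```

```bash
cat > pol.py <<'E'
from h import *
import cv2
def pol(f,r,z,C,a0=-20,a1=45):
    o=get_obs();c=get_calibration("wrist");M=c["mount"];T=R.from_euler("xyz",o["tcp_rot"])
    g=cv2.cvtColor(cv2.imread(f),cv2.COLOR_BGR2GRAY);a=np.arange(a0,a1)
    P=np.c_[C[0]+r*np.cos(np.radians(a)),C[1]+r*np.sin(np.radians(a)),a*0+z]
    q=(T.inv().apply(P-o["tool_pos"])-M[:3,3])@M[:3,:3]@c["mtx"].T;q=q[:,:2]/q[:,2:]
    v=cv2.remap(g,q[:,0].astype("f4"),q[:,1].astype("f4"),1).ravel()
    return v
E
python3 - <<'E'
from pol import *
np.set_printoptions(linewidth=300)
print(np.arange(-20,45))
for C in((552,29.5),):
    for r,z in((45,66.5),(49,66.5),(52,66.5),(57,66.5),(68,56),(72,56)):print(r,z);print(pol("pics/w7full.png",r,z,C))
E
```

```text
[-20 -19 -18 -17 -16 -15 -14 -13 -12 -11 -10  -9  -8  -7  -6  -5  -4  -3  -2  -1   0   1   2   3   4   5   6   7   8   9  10  11  12  13  14  15  16  17  18  19  20  21  22  23  24  25  26  27  28  29  30  31  32  33  34  35  36  37  38  39  40  41  42  43  44]
45 66.5
[ 23  23  23  23  22  22  23  22  23  23  23  23  23  23  23  22  23  23  23  22  23  22  22  23  23  23  23  36 103 156 183 201 210 212 207 192 184 223 213 187 180 180 182 188 184 122  38  22  22  22  22  22  22  22  21  22  22  22  22  22  22  21  21  22  22]
49 66.5
[ 22  22  21  22  22  22  21  22  21  24  21  24  23  24  22  22  22  22  23  21  23  21  23  22  22  23  22  34 101 150 180 200 210 211 205 186 199 237 241 242 242 242 242 242 239 165  40  22  23  23  21  22  22  23  22  21  23  22  22  22  22  23  21  22  22]
52 66.5
[241 242 242 242 242 241 241 241 241 241 241 240 240 240 240 240 239 239 239 239 239 239 239 236 188 175 174 148 112 145 178 200 210 212 203 182 214 240 240 240 240 240 240 240 240 241 241 241 241 241 242 241 242 242 242 242 241 242 241 242 242 243 242 241 243]
57 66.5
[240 240 240 239 239 239 239 240 240 240 241 241 241 241 240 240 240 240 240 240 240 240 240 240 240 236 180 170 116 137 173 199 211 211 199 187 234 240 241 241 241 241 241 241 241 241 241 241 241 241 241 241 241 241 241 241 241 241 241 242 242 242 242 243 243]
68 56
[241 241 241 241 240 240 240 239 239 239 240 241 241 242 242 242 242 242 241 241 241 241 241 241 240 241 226 181 177 146 120 165 196 210 210 192 203 241 241 241 241 241 241 241 242 242 242 242 243 242 242 242 242 241 241 241 241 242 242 242 242 241 240 225 121]
72 56
[240 240 239 240 241 242 242 242 241 241 241 241 240 240 240 240 241 241 241 241 241 240 240 239 239 239 238 238 180 151 117 164 198 212 208 187 217 239 239 240 240 240 241 241 241 242 242 242 242 241 241 241 241 241 242 240 129  18  18  18  17  18  18  18  18]
```

```bash
cat >> pol.py <<'E'
from scipy.optimize import least_squares
def fit(f,z,C=(552.,29.5)):
    C=np.array(C)
    rs=np.arange(44,62,.25);G=np.array([pol(f,r,z,C,-180,180) for r in rs]);a=np.radians(np.arange(-180,180))
    e=np.array([next((rs[k] for k in range(len(rs)) if G[k,i]>90),0) for i in range(360)])
    ok=(e>46)&(e<60)
    X=np.c_[C[0]+e*np.cos(a),C[1]+e*np.sin(a)][ok]
    s=least_squares(lambda p:np.hypot(*(X-p[:2]).T)-p[2],[*C,54],loss="soft_l1",f_scale=.5).x
    return s
def rep(f,z):
    s=fit(f,z);C=s[:2]
    for r,zz,t in((45,z,90),(48,z,90)):
        v=pol(f,r,zz,C);a=np.arange(-20,45)[v>t];print("notch",r,a.min(),a.max(),(a.min()+a.max())/2)
    for r in(62,66,70):
        v=pol(f,r,56,C,0,30);print("pin",r,v)
    print(s)
E
python3 - <<'E'
from pol import *
np.set_printoptions(linewidth=300)
rep("pics/w7full.png",66.5)
E
```

```text
notch 45 8 24 16.0
notch 48 8 24 16.0
pin 62 [241 241 240 240 240 240 238 186 168 112 143 180 203 212 209 190 200 240 241 241 241 241 241 241 241 241 241 241 241 241]
pin 66 [241 241 242 242 242 242 228 183 177 116 139 179 204 211 207 185 219 242 242 242 242 242 241 242 241 241 240 241 241 241]
pin 70 [241 241 240 240 240 240 210 177 177 124 135 178 205 212 205 185 233 241 241 241 241 241 241 241 241 241 241 242 242 242]
[550.86034428  29.69432948  51.23423628]
```

```bash
python3 - <<'E'
import pol,cv2,numpy as np
real=pol.get_obs
print("now",[pol.fit("pics/w7full.png",z).round(2) for z in(67,58)])
cv2.imwrite("pics/w4f.png",cv2.resize(cv2.imread("pics/w4.png"),(512,384),interpolation=cv2.INTER_AREA))
pol.get_obs=lambda:dict(tool_pos=np.array([534.8908156,94.13110529,105.6042526]),tcp_rot=[-3.14116651,1.2014e-4,-1.85918973])
print("w4",[pol.fit("pics/w4f.png",z).round(2) for z in(67,66,58)])
a=cv2.imread("pics/w7full.png")
cv2.imwrite("pics/w7c.png",cv2.resize(a[100:280,80:320],(800,600),interpolation=2))
E
```

```text
now [array([550.75,  29.65,  51.12]), array([552.74,  31.04,  53.16])]
w4 [array([551.41,  29.02,  52.9 ]), array([551.65,  29.09,  53.22]), array([553.52,  29.79,  55.59])]
```

View pics/w7c.png

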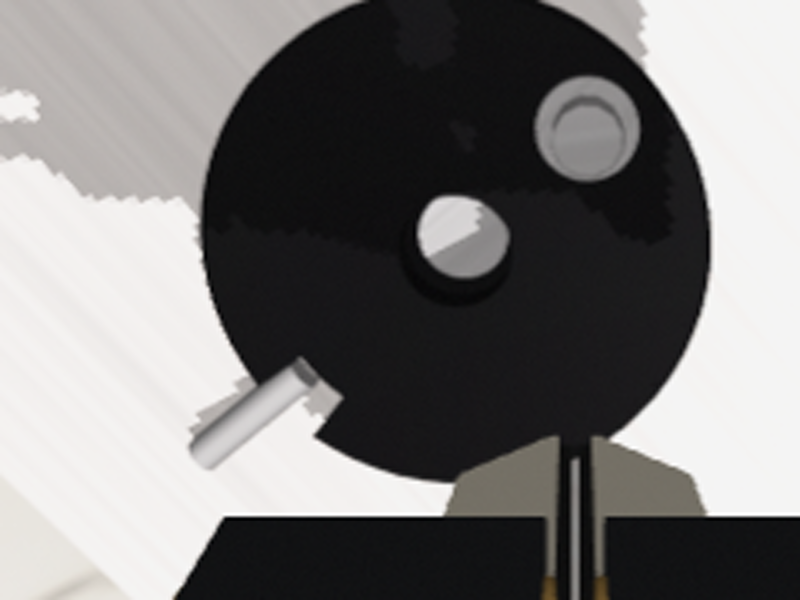

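The picture shows the pin lying inside the notch with its inner end level with the ring's face. The ring fit also matches a top height of about 58–59 mm, so it went down when the finger sat on the stud. I'll press directly on the ring's face to make sure it is fully home.

Call:
{"method": "arm_command", "body": {"gripper": [0,0,0,0,0], "dp": [[0.25,-0.32,0.6],[0,0,0.7],[0,0,0.7],[0,0,0.5],[0,0,0]], "twist": [0,0,0,0,0]}}

```text
time: 13.82
tool_pos: [543.5, 48.5, 84.2]
tcp_rot: [-3.133, -0.027, -2.06]
contact_force: [0.3, 0.8, 1.1]
grip_width: 0.4
finger_force: 0.0
```

Call:
{"method": "arm_command", "body": {"gripper": [0,0,0,0,0], "dp": [[0,0,0.1],[0,0,0.06],[0,0,0.04],[0,0,0],[0,0,0]], "twist": [0,0,0,0,0]}}

```text
time: 14.45
tool_pos: [544.4, 49.0, 80.8]
tcp_rot: [-3.131, -0.025, -2.059]
contact_force: [0.8, 0.0, 0.6]
grip_width: 0.6
finger_force: 0.0
```

Call:
{"method": "arm_command", "body": {"gripper": [0,0,0,0,0], "dp": [[0,0,0.05],[0,0,0.05],[0,0,0.04],[0,0,0.04],[0,0,0]], "twist": [0,0,0,0,0]}}

```text
time: 15.08
tool_pos: [544.6, 48.9, 77.0]
tcp_rot: [-3.13, -0.025, -2.059]
contact_force: [-3.0, 0.4, 7.9]
grip_width: 0.7
finger_force: 3.8
```

Call:
{"method": "arm_command", "body": {"gripper": [0,0,0,0,0], "dp": [[0,0,0.04],[0,0,0.04],[0,0,0.03],[0,0,0],[0,0,0]], "twist": [0,0,0,0,0]}}

```text
time: 15.7
tool_pos: [545.7, 49.1, 76.8]
tcp_rot: [-3.127, -0.023, -2.06]
contact_force: [-4.9, 1.6, 24.9]
grip_width: 0.1
finger_force: 12.5
```

The ring holds firm at 25 N with the TCP at 76.8 mm (fingertips at 58 mm), well above the 9 N that moves it, so it is against its end stop. I'll lift off.

Call:
{"method": "arm_command", "body": {"gripper": [0,0,0,0,0], "dp": [[0,0,-0.2],[0,0,-0.5],[0,0,-1],[0,0,-1],[0,0,-1]], "twist": [0,0,0,0,0]}}

```text
time: 16.32
tool_pos: [544.4, 51.2, 166.8]
tcp_rot: [-3.131, -0.026, -2.059]
contact_force: [1.0, 0.2, 0.6]
grip_width: 0.3
finger_force: 0.0
```

```bash
python3 - <<'E'
import pol,cv2
o=pol.get_obs();print(o["tool_pos"],o["contact_force"])
cv2.imwrite("pics/w8.png",pol.capture("wrist")[:,:,::-1])
print([pol.fit("pics/w8.png",z).round(2) for z in(67,58)])
print(pol.close_job())
E
```

```text
[544.40285533  51.22499821 166.8112656 ] [0.97703709 0.24768063 0.58606939]
[array([552.93,  27.79,  52.2 ]), array([554.65,  29.4 ,  54.09])]
the job is handed in; nothing more can be done
None
```

I turned the ring until its notch stood over the pin, pressed it home (it held at 25 N with the fingertips at 58 mm) and handed the job in at about 16 s; most of the downward travel came unplanned when joint 6 hit its limit and the finger came down on the stud at 21 N, after the notch was over the pin.

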